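Lay a canvas on its face against the packing fence

TASK

Without gripping or lifting anything, push the taller of the two standing canvases at its top so that it tips over away from you onto its white face, then push it flat along the bench until its top edge lies flush against the wooden fence, along its whole width. Leave the shorter canvas standing where it is, and the tape roll and wedges alone.

Things in the scene. Friction and masses are not known exactly. Their poses are not given: they have to be found in the camera images.
- tall_canvas: Taller canvas: white fabric on a pale timber frame, 120 mm wide, 160 tall, 36 deep, about 0.24 kg, loose, standing. Origin: centre of its underside. Own z up, y along its width, x: normal of the smooth white face, which looks to about +x, away from the robot to the fence. Open back towards the robot: 24 mm wide timber border, middle recessed 32 mm. Topples freely once it leans 13 degrees.
- face_foot (a point): Middle of the tall canvas's lower face-side edge: 18 mm along own x from its origin. It pivots here when tipped onto its face.
- back_foot (a point): Middle of the tall canvas's lower back-side edge: 18 mm along own -x from its origin.
- back_head (a point): Middle of the tall canvas's upper back-side edge: own (-18, 0, 160) mm.
- face_head (a point): Middle of the tall canvas's upper face-side edge: own (18, 0, 160) mm.
- head_left (a point): Face-side corner at the top of the tall canvas, own (18, 60, 160) mm.
- head_right (a point): Face-side corner at the top of the tall canvas, own (18, -60, 160) mm. Timber, fabric and finger pads all grip: square the canvas before its corner meets the fence, or it can jam askew; then its foot must be free to swing sideways as it squares up.
- fence: Straight brown timber batten fixed to the bench beyond the canvases: 440 mm long (own y), 30 deep, 28 high. Origin: on the bench, middle of its near face (towards the robot); it fills own x 0 to 30 mm. The canvases' origins start 230 to 285 mm before that face, turned up to 0.22 rad against it; the tall one, tipped, falls short of it by 35 to 110 mm.
- short_canvas: The shorter canvas, same make: 120 mm wide, 115 mm tall, 36 mm deep, loose, upright beside the tall one (on its left or right, centres about 260 mm apart). Origin: centre of its underside. Leave it standing.
- tape_roll: Empty brown tape core lying flat, 90 mm across, 48 mm high, to one side; origin: centre of its underside. Leave alone.
- wedges: Bundle of pale timber wedges, 60 x 36 x 34 mm, on the other side; origin: centre of its underside. Leave alone.

How it is judged:
On the way:
1. the tall canvas has been tipped over and lies flat on its face (height (world z) of each of face_head, face_foot below 0.008 m), for 0.2 s.
At the end, for the whole second after the job is handed in: The tall canvas lies flat, white face down, both corners of its top edge within 5 mm of the fence's near face and within the fence's length, at rest; the shorter canvas still stands (all of step 1 and x of head_left in the frame of fence between -0.005 and 0.004 m and x of head_right in the frame of fence between -0.005 and 0.004 m and y of head_left in the frame of fence between -0.22 and 0.22 m and y of head_right in the frame of fence between -0.22 and 0.22 m and linear speed of tall_canvas below 0.01 m/s and angle between short_canvas's own z axis and vertical below 0.05 rad); the robot touches nothing.
It fails at once if the tall canvas is lifted clear of the bench (by more than 15 mm) (height (world z) of each of face_foot, back_foot, face_head, back_head above 0.015 m).
It fails at once if the tall canvas falls on its back (height (world z) of each of back_head, back_foot below 0.02 m).
It fails at once if the shorter canvas is moved by more than 15 mm or tipped (distance of short_canvas from where it was at the start of the episode above 0.015 m or angle between short_canvas's own z axis and vertical above 0.2 rad).
It fails at once if the tape roll or the wedges are moved by more than 15 mm (distance of any of tape_roll, wedges from where it was at the start of the episode above 0.015 m).
It also fails if it takes over 51 s, if anything falls off the work surface, if the arm or the gripper's body presses on something with over 40 N, if the wrist force passes 120 N, or if a joint passes its speed limit or range.

ROBOT

A 6-joint arm with a two-finger parallel gripper is mounted at the origin on the work surface. World frame = base frame: x ahead of the robot, y to its left, z up, the work surface at z = 0. Lengths are in m, angles in rad, forces in N, time in s.
With the tool pointing down it reaches from about 0.35 to 0.975 m from the base axis. Payload 4.9 kg.
Tool frame: the origin (TCP) lies midway between the tips of the shut fingers; the grasp point (between the pads) lies 19 mm behind it; z points along the fingers, y is the line along which they close (so a half turn about z gives the same grasp; the last joint's range is limited). The gripper opens to 85 mm and grips with 20 to 120 N. Pads are 22 mm wide; open, the fingers measure 114 mm over their backs; the gripper's body (76 mm by 85 mm) begins 54 mm behind the grasp point. The pads swing forward as they close: fully open they stand 13 mm farther back than shut.
Start: joints at [1.029, 0.053, 1.613, -0, 1.476, -0.119], TCP at [0.256, 0.57, 0.231] pointing down, gripper open.
Joint ranges: [-3.01, 3.01], [-1.01, 2.22], [0.06, 2.58], [-1.02, 4.17], [0.09, 2.62], [-3.14, 3.14]. Speed limits (rad/s): [2.57, 2.57, 3.14, 3.14, 3.14, 3.14].

INTERFACE

Orientations are given as a unit quaternion [w, x, y, z].
In Python, from plant import manip gives the robot as it stands.
- The arm moves only by the tool move_arm, never from a script. Its argument "increments" is one flat list of numbers, 5 for each row, row after row: the shift along the tool's x, y, z in mm, then the turn about the tool's z in rad, then the opening, from 0 (shut) to 1 (fully open). In form: [tx, ty, tz, spin, jaw, tx, ty, tz, spin, jaw, ...]. A call has 1 to 8 rows; each row shifts and turns the commanded pose from where the row before left it, along the tool's axes as they then stand; what a row does not reach is not made up. A row lasts 1/12 s, in which the tool goes at most 41.7 mm and 7.16 degrees, less where a joint would pass 70% of its speed; a pose out of reach is approached as far as the arm can. A call with a gripper value outside its range is refused whole. The fingers move at their own pace and stop on an object; the grip force is fixed at half the most. Time passes only in rows, so rows that do not move let the fingers close. It gives the time, the measured TCP pose, the force, the opening and the grip force at its end, in the units of the state.
- manip.state(): the state, without advancing time (a new reading comes with each control period).
- manip.grab_frame(name): name is "side" or "top"; returns a dict with "image" (384x512x3 uint8, blue, green, red), "fov_y" (degrees; the focal length in pixels is half the picture's height over the tangent of half this angle, whatever the lens; pixels are square), "cx", "cy" (the principal point, pixels), "k1" (the pictures are not rectified: a ray, as slopes to the right and down, at radius r is drawn at 1 + k1 r^2 times it, then the intrinsics apply), "eye" and "rotation" of the camera in the world. Camera axes: x right, y down, z forward; pixel columns grow to the right and rows downward; lengths in m; the calibration is good to about 2 mm. A picture is of the moment at which its call begins. There is no depth.
- manip.job_done(): hands the job in; it is judged then, once.
The state is a dict: "time": time; "joint_pos": joint angles; "joint_vel": joint speeds; "joint_efforts": joint torques, N m; "tool_pos": TCP position; "tool_rot": TCP orientation; "contact_force": force on the tool from outside, world axes, zero at the start; "ft_torque": the same for the moment, N m; "gripper_width": opening from 0.0 (shut) to 1.0 (fully open); "grasp_force": force on a finger pad.
Only numpy, scipy, OpenCV 4.12 (cv2) and the standard library are available. Lean on these libraries where they do the work, as an engineer would, in place of code of your own. Each camera call takes 0.05 s, during which the arm holds its last target. There are 200 camera calls.

## Working session

There is one attempt and no reset: what is moved stays moved. The work goes in short steps, Python scripts to look and compute and a tool call to move; the robot and the scene stay as the last step left them, time stands still between calls to the robot, and variables do not carry over. Pictures are saved under pics/ and viewed, at most 10 in all, crops included, and the job is handed in when it is done.

Besides the shell and the picture viewer there is one more tool, called as name(argument=value, ...), one argument or row to a line, values as JSON. move_arm: Moves the arm, as the interface text tells. Its arguments: {"type":"object","properties":{"increments":{"type":"array"}},"required":["increments"]}

```bash
mkdir -p pics; cat > h.py <<'E'
import numpy as np, cv2
from plant import manip
def f(fr):
    return fr["image"].shape[0]/2/np.tan(np.radians(fr["fov_y"])/2)
def ray(fr,uv):
    F=f(fr);K=np.array([[F,0,fr["cx"]],[0,F,fr["cy"]],[0,0,1.]])
    p=cv2.undistortPoints(np.array(uv,float).reshape(-1,1,2),K,np.array([fr["k1"],0,0,0.])).reshape(-1,2)
    d=np.c_[p,np.ones(len(p))]@np.array(fr["rotation"]).T
    return np.array(fr["eye"]),d
def plane(fr,uv,z):
    e,d=ray(fr,uv)
    return e+d*((z-e[2])/d[:,2])[:,None]
E
python3 - <<'E'
from h import *
for n in("top","side"):
    fr=manip.grab_frame(n);cv2.imwrite(f"pics/{n}0.png",fr["image"]);np.save(n+"0.npy",fr,allow_pickle=True)
    print({k:v for k,v in fr.items() if k!="image"})
print(manip.state())
E
```

```text
{'fov_y': 49.72431304161838, 'cx': 253.8703572228916, 'cy': 182.34090568971436, 'k1': -0.03066772372674339, 'eye': array([0.46292251, 0.04483442, 1.34520059]), 'rotation': array([-0.04677753,  0.70821422, -0.70343523,  0.03772738])}
{'fov_y': 43.46811939888893, 'cx': 259.74829586862455, 'cy': 192.63522399517117, 'k1': -0.011273580542857336, 'eye': array([ 0.34784427, -0.99647842,  1.11245734]), 'rotation': array([-0.39768382,  0.90912877, -0.11301169,  0.05060447])}
{'time': 0.1, 'joint_pos': array([ 1.02900878e+00,  5.33043903e-02,  1.61416057e+00, -3.02421662e-05,
        1.47600769e+00, -1.19010618e-01]), 'joint_vel': array([-0.00031525, -0.0022932 , -0.00418724,  0.00084688, -0.0005162 ,
        0.00064375]), 'joint_efforts': array([-1.88945532e-04, -3.94907928e+01, -3.71362674e+01, -1.45358135e-04,
        3.94384697e-03,  3.49352649e-05]), 'tool_pos': array([0.25615229, 0.56947426, 0.23017524]), 'tool_rot': array([-2.90717992e-04,  2.09816156e-01,  9.77740404e-01, -8.94042507e-04]), 'contact_force': array([ 1.3915301 , -0.11738345, -0.51034016]), 'ft_torque': array([-0.02571464,  0.02674313,  0.0023424 ]), 'grasp_force': 0.0, 'gripper_width': 1.0012035909190333}
```

View pics/top0.png

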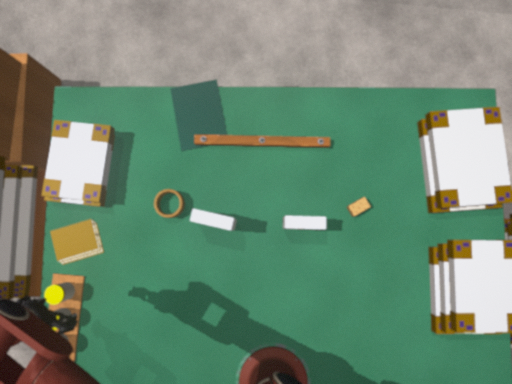

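View pics/side0.png

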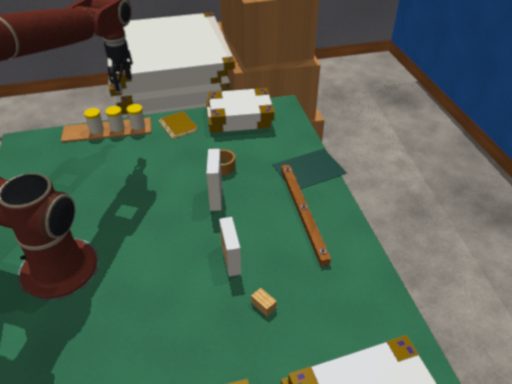

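The top view shows white canvas tops at (213,219) and (305,222), the fence from (194,140) to (331,142), the tape at (168,203) and the wedges at (360,206). In the side view the far (left, +y) canvas at (214,180) looks taller; I'll check that by measuring.

```bash
sed -i 's/np.array(fr\["rotation"\]).T/Rotation.from_quat(np.roll(fr["rotation"],-1)).as_matrix().T/; 1a from scipy.spatial.transform import Rotation' h.py
cat >> h.py <<'E'
def blobs(fr,kind,roi,amin=60):
    hsv=cv2.cvtColor(fr["image"],cv2.COLOR_BGR2HSV)
    if kind=="white": m=cv2.inRange(hsv,(0,0,150),(179,60,255))
    else: m=cv2.inRange(hsv,(5,110,80),(22,255,255))
    x0,y0,x1,y1=roi; k=np.zeros_like(m);k[y0:y1,x0:x1]=m[y0:y1,x0:x1]
    c,_=cv2.findContours(k,cv2.RETR_EXTERNAL,cv2.CHAIN_APPROX_NONE)
    return [q for q in c if cv2.contourArea(q)>amin]
def rect(fr,c,z):
    r=cv2.minAreaRect(plane(fr,c.reshape(-1,2),z)[:,:2].astype(np.float32)*1000)
    return r,cv2.boxPoints(r)
E
python3 - <<'E'
from h import *
t=np.load("top0.npy",allow_pickle=True).item();s=np.load("side0.npy",allow_pickle=True).item()
for c in blobs(t,"white",(140,150,380,260)):
    for z in(.115,.16):
        r,b=rect(t,c,z);print(z,np.round(r[0]),np.round(r[1],1),round(r[2],2));print(b.round().tolist())
for c in blobs(t,"brown",(140,120,400,260)):
    r,b=rect(t,c,.028);print("br",np.round(r[0]),np.round(r[1],1),round(r[2],2),b.round().tolist())
for c in blobs(s,"white",(190,130,260,290)):
    print("side",cv2.approxPolyDP(c,3,True).reshape(-1,2).tolist())
a=np.vstack([np.hstack([cv2.resize(t["image"][180:250,140:400],None,fx=3,fy=3)]),np.zeros((10,780,3),np.uint8)])
b=cv2.resize(s["image"][130:290,180:340],None,fx=2.1,fy=2.1);b=np.hstack([b,np.zeros((b.shape[0],780-b.shape[1],3),np.uint8)])
cv2.imwrite("pics/crop.png",np.vstack([a,b]))
E
```

```text
0.115 [494. -89.] [ 41.2 127.3] 0.37
[[473.0, -26.0], [473.0, -153.0], [515.0, -153.0], [514.0, -26.0]]
0.16 [492. -84.] [ 39.7 122.7] 0.37
[[472.0, -23.0], [473.0, -146.0], [513.0, -146.0], [512.0, -23.0]]
0.115 [500. 187.] [130.1  43.2] 77.44
[[465.0, 128.0], [507.0, 119.0], [536.0, 246.0], [493.0, 255.0]]
0.16 [499. 182.] [125.4  41.6] 77.44
[[465.0, 125.0], [506.0, 116.0], [533.0, 238.0], [492.0, 247.0]]
br [ 546. -271.] [37.2 63.8] 30.93 [[514.0, -253.0], [547.0, -307.0], [578.0, -288.0], [546.0, -234.0]]
br [553. 335.] [83.2 87.3] 0.46 [[511.0, 378.0], [512.0, 291.0], [595.0, 291.0], [594.0, 379.0]]
br [758.  39.] [438.3  32.2] 89.08 [[738.0, -180.0], [771.0, -180.0], [778.0, 258.0], [745.0, 259.0]]
side [[221, 218], [226, 248], [238, 248], [232, 217]]
side [[218, 148], [208, 149], [207, 173], [218, 171]]
```

View pics/crop.png

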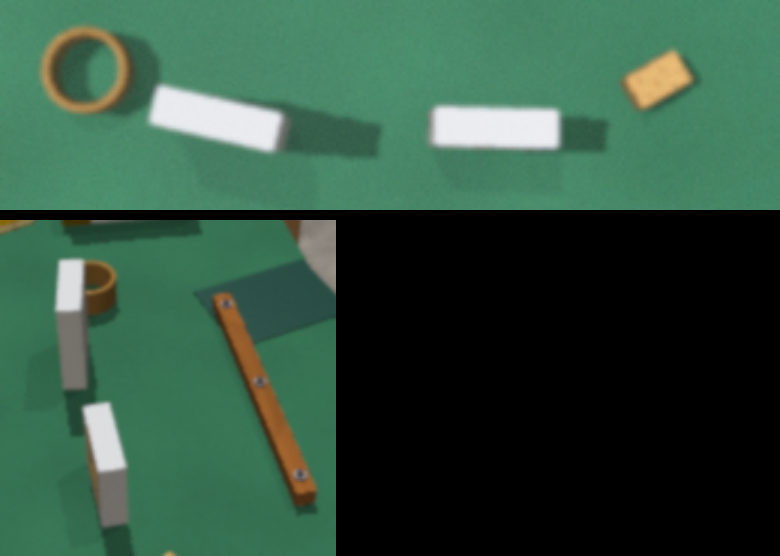

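move_arm(
  increments=[0, 0, 0, -0.102, 1, 0, 0, 0, -0.102, 1, -21, -27, 0, 0, 1, -21, -27, 0, 0, 1, -21, -27, 0, 0, 1, -21, -27, 0, 0, 1, -21, -27, 0, 0, 1, -21, -27, 0, 0, 1],
)

```text
time: 0.77
tool_pos: [0.3443, 0.3828, 0.2307]
tool_rot: [-0.0, 0.109, 0.994, -0.0]
contact_force: [-0.2, -0.0, 0.7]
gripper_width: 1.001
grasp_force: 0.0
```

move_arm(
  increments=[-21, -27, 0, 0, 1, -21, -27, 0, 0, 1, -21, -27, 0, 0, 1, -21, -27, 0, 0, 1, -21, -27, 0, 0, 1, -21, -27, 0, 0, 1, 0, 0, 0, 0, 1, 0, 0, 0, 0, 1],
)

```text
time: 1.43
tool_pos: [0.4324, 0.1977, 0.2308]
tool_rot: [-0.0, 0.111, 0.994, 0.0]
contact_force: [0.1, 0.3, -0.1]
gripper_width: 1.002
grasp_force: 0.0
```

move_arm(
  increments=[0, 0, 25, 0, 1, 0, 0, 25, 0, 1, 0, 0, 25, 0, 1, 0, 0, 22, 0, 1, -10, 0, 0, 0, 1, -10, 0, 0, 0, 1, -8, 0, 0, 0, 1, 0, 0, 0, 0, 1],
)

```text
time: 2.1
tool_pos: [0.4625, 0.1933, 0.1369]
tool_rot: [0.002, 0.109, 0.994, 0.001]
contact_force: [0.1, 0.2, 0.6]
gripper_width: 1.004
grasp_force: 0.0
```

```bash
python3 - <<'E'
from h import *
t=manip.grab_frame("top");s=manip.grab_frame("side")
a=cv2.resize(t["image"][150:260,140:340],None,fx=3,fy=3);b=cv2.resize(s["image"][90:260,170:290],None,fx=1.6,fy=1.94)
b=b[:330];a=a[:330];n=min(len(a),len(b));cv2.imwrite("pics/c1.png",np.hstack([a[:n],b[:n]]));print(manip.state()["tool_pos"],manip.state()["contact_force"])
E
```

```text
[0.46101987 0.19318999 0.13620396] [ 0.25146627  0.09954813 -0.62532045]
```

View pics/c1.png

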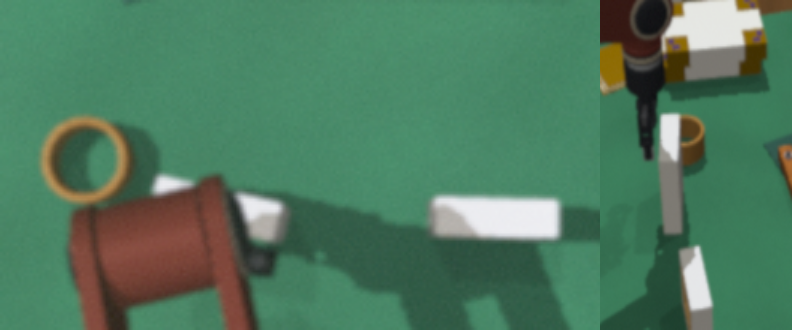

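The fingers sit square just behind the tall canvas with no contact yet, at the right height near its top. Next I push it over.

move_arm(
  increments=[-6, 0, 0, 0, 1, -6, 0, 0, 0, 1, -6, 0, 0, 0, 1, -6, 0, 0, 0, 1, -6, 0, 0, 0, 1, -6, 0, 0, 0, 1, -6, 0, 0, 0, 1, -6, 0, 0, 0, 1],
)

```text
time: 2.87
tool_pos: [0.5069, 0.1823, 0.1342]
tool_rot: [-0.0, 0.109, 0.994, -0.0]
contact_force: [0.9, 0.2, 0.8]
gripper_width: 1.002
grasp_force: 0.0
```

move_arm(
  increments=[-6, 0, 0, 0, 1, -6, 0, 0, 0, 1, 0, 0, 0, 0, 1, 0, 0, 0, 0, 1, 0, 0, 0, 0, 1, 0, 0, 0, 0, 1],
)

```text
time: 3.37
tool_pos: [0.5177, 0.1799, 0.1342]
tool_rot: [-0.0, 0.109, 0.994, -0.0]
contact_force: [-0.2, -0.2, -1.0]
gripper_width: 0.999
grasp_force: 0.0
```

```bash
python3 - <<'E'
from h import *
t=manip.grab_frame("top");s=manip.grab_frame("side")
a=cv2.resize(t["image"][120:260,140:340],None,fx=2.4,fy=2.4);b=cv2.resize(s["image"][90:258,170:330],None,fx=2,fy=2)
cv2.imwrite("pics/c2.png",np.hstack([a,b]));print(manip.state()["tool_pos"],manip.state()["contact_force"])
E
```

```text
[0.5177363  0.17997387 0.13424728] [ 0.38999938 -0.26649893  0.59075009]
```

View pics/c2.png

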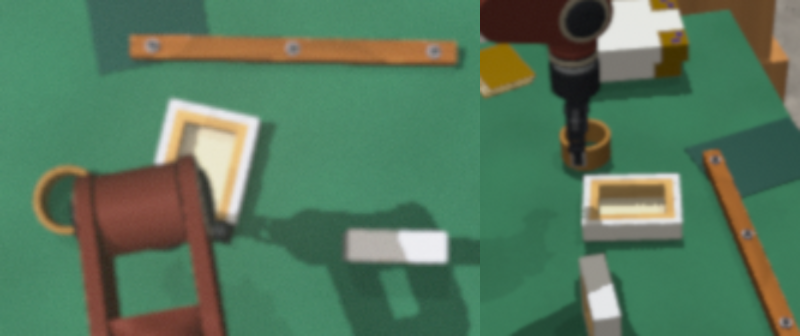

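It lies flat, face down, askew by about 0.2 rad to the fence. Next: retreat, square the tool to the fence, and measure.

move_arm(
  increments=[20, 0, 0, 0, 1, 20, 0, 0, 0, 1, 20, 0, 0, 0, 1, 20, 0, 0, 0, 1, 10, 0, 0, -0.102, 1, 0, 0, 0, -0.101, 1, 0, 0, 0, 0, 1, 0, 0, 0, 0, 1],
)

```text
time: 4.13
tool_pos: [0.4301, 0.1995, 0.1345]
tool_rot: [0.0, 0.009, 1.0, 0.0]
contact_force: [0.0, -0.2, -0.1]
gripper_width: 0.996
grasp_force: 0.0
```

```bash
cat >> h.py <<'E'
def look(name):
    t=manip.grab_frame("top");cv2.imwrite(f"pics/{name}.png",cv2.resize(t["image"][110:260,140:340],None,fx=3,fy=3))
    for k,z in(("white",.036),("brown",.028)):
        for c in blobs(t,k,(150,100,340,260)):
            r,b=rect(t,c,z);print(k,np.round(r[0]),np.round(r[1],1),round(r[2],2),b.round(1).tolist())
    s=manip.state();print(s["tool_pos"].round(4),s["tool_rot"].round(3),s["contact_force"].round(1))
E
python3 -c "
from h import *
look('c3')"
```

```text
white [496. -98.] [ 43.9 135.5] 0.37 [[473.20001220703125, -30.399999618530273], [474.1000061035156, -165.89999389648438], [518.0, -165.60000610351562], [517.0999755859375, -30.100000381469727]]
white [597. 160.] [126.4 167.3] 77.26 [[501.79998779296875, 117.0], [665.0, 80.0999984741211], [692.9000244140625, 203.3000030517578], [529.7000122070312, 240.1999969482422]]
brown [413. 272.] [116.5 165.4] 15.65 [[334.20001220703125, 335.70001220703125], [378.79998779296875, 176.39999389648438], [491.0, 207.8000030517578], [446.3999938964844, 367.1000061035156]]
brown [555. 333.] [86.4 90.4] 0.46 [[511.20001220703125, 378.1000061035156], [511.8999938964844, 287.70001220703125], [598.4000244140625, 288.3999938964844], [597.5999755859375, 378.79998779296875]]
brown [599. 160.] [ 89.6 130.8] 77.13 [[525.0, 130.8000030517578], [652.5999755859375, 101.5999984741211], [672.5, 189.0], [545.0, 218.10000610351562]]
brown [758.  39.] [438.4  32.2] 89.07 [[738.2999877929688, -179.60000610351562], [770.5, -180.1999969482422], [777.5999755859375, 258.1000061035156], [745.4000244140625, 258.6000061035156]]
[0.4303 0.1994 0.1345] [0.    0.009 1.    0.   ] [-0.3  0.2 -0.3]
```

View pics/c3.png

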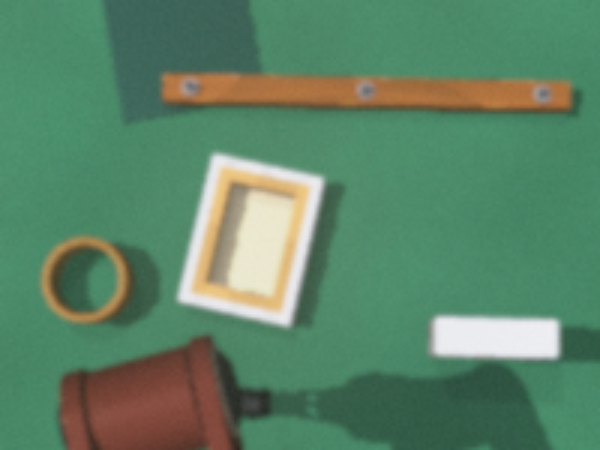

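Canvas is at (597,160) mm, 0.206 rad askew, with 55–80 mm to go. I'll descend behind its foot with the fingers open and squared to the fence, then push.

move_arm(
  increments=[-15, -34, 0, 0, 1, 0, 0, 30, 0, 1, 0, 0, 30, 0, 1, 0, 0, 30, 0, 1, 0, 0, 25, 0, 1, 0, 0, 17, 0, 1, 0, 0, 0, 0, 1, 0, 0, 0, 0, 1],
)

```text
time: 4.85
tool_pos: [0.4441, 0.1649, 0.0016]
tool_rot: [-0.001, 0.009, 1.0, -0.0]
contact_force: [0.2, -0.3, 0.5]
gripper_width: 1.002
grasp_force: 0.0
```

move_arm(
  increments=[-10, 0, 0, 0, 1, -10, 0, 0, 0, 1, -10, 0, 0, 0, 1, -8, 0, 0, 0, 1, -5, 0, 0, 0, 1, -5, 0, 0, 0, 1, -5, 0, 0, 0, 1, 0, 0, 0, 0, 1],
)

```text
time: 5.52
tool_pos: [0.4983, 0.1643, 0.0023]
tool_rot: [0.0, 0.008, 1.0, 0.0]
contact_force: [-0.1, -0.3, -0.7]
gripper_width: 0.997
grasp_force: 0.0
```

```bash
python3 -c "
from h import *
look('c4')"
```

```text
white [ 496. -100.] [132.2  43.9] 89.96 [[473.70001220703125, -165.60000610351562], [517.5999755859375, -165.6999969482422], [517.7000122070312, -33.5], [473.79998779296875, -33.5]]
white [602. 156.] [62.1 97.4] 78.56 [[548.5, 135.60000610351562], [644.0, 116.30000305175781], [656.2999877929688, 177.10000610351562], [560.7999877929688, 196.39999389648438]]
white [611. 159.] [126.1 147.1] 78.42 [[526.0, 112.30000305175781], [670.2000122070312, 82.80000305175781], [695.5, 206.3000030517578], [551.4000244140625, 235.89999389648438]]
brown [555. 333.] [86.8 90. ] 1.57 [[510.0, 377.0], [512.5, 287.0], [599.2000122070312, 289.3999938964844], [596.7000122070312, 379.3999938964844]]
brown [526. 187.] [295.7 162.7] 0.65 [[376.79998779296875, 266.70001220703125], [378.70001220703125, 104.0], [674.2999877929688, 107.4000015258789], [672.5, 270.1000061035156]]
brown [758.  39.] [438.2  32.3] 89.08 [[738.2999877929688, -179.60000610351562], [770.5999755859375, -180.1999969482422], [777.5999755859375, 258.0], [745.2999877929688, 258.5]]
[0.4979 0.1643 0.0022] [-0.     0.008  1.    -0.   ] [0.6 0.4 0.1]
```

move_arm(
  increments=[-4, 0, 0, 0, 1, -4, 0, 0, 0, 1, -4, 0, 0, 0, 1, -4, 0, 0, 0, 1, -4, 0, 0, 0, 1, 0, 0, 0, 0, 1],
)

```text
time: 6.07
tool_pos: [0.5187, 0.164, 0.0025]
tool_rot: [0.001, 0.008, 1.0, 0.0]
contact_force: [-0.3, -0.3, 0.3]
gripper_width: 1.0
grasp_force: 0.0
```

```bash
python3 -c "
from h import *
look('c5')"
```

```text
white [ 496. -101.] [130.   43.4] 87.53 [[471.6000061035156, -164.89999389648438], [514.9000244140625, -166.8000030517578], [520.5, -36.900001525878906], [477.20001220703125, -35.099998474121094]]
white [625. 161.] [62.9 87.2] 83.01 [[577.9000244140625, 135.3000030517578], [664.5, 124.69999694824219], [672.2000122070312, 187.10000610351562], [585.5999755859375, 197.6999969482422]]
white [634. 164.] [126.7 133.8] 82.56 [[559.7999877929688, 110.30000305175781], [692.5, 93.0], [708.9000244140625, 218.5], [576.2000122070312, 235.89999389648438]]
brown [553. 333.] [83.2 90.5] 0.46 [[511.20001220703125, 378.20001220703125], [511.8999938964844, 287.70001220703125], [595.2000122070312, 288.29998779296875], [594.4000244140625, 378.79998779296875]]
brown [531. 189.] [311.9 158.2] 2.67 [[371.29998779296875, 261.20001220703125], [378.70001220703125, 103.0999984741211], [690.2999877929688, 117.69999694824219], [682.9000244140625, 275.70001220703125]]
brown [758.  39.] [438.1  32.3] 89.09 [[738.2999877929688, -179.60000610351562], [770.5999755859375, -180.1999969482422], [777.5, 257.8999938964844], [745.2000122070312, 258.3999938964844]]
[0.5184 0.1641 0.0025] [0.001 0.008 1.    0.   ] [1.  0.6 0.3]
```

View pics/c5.png

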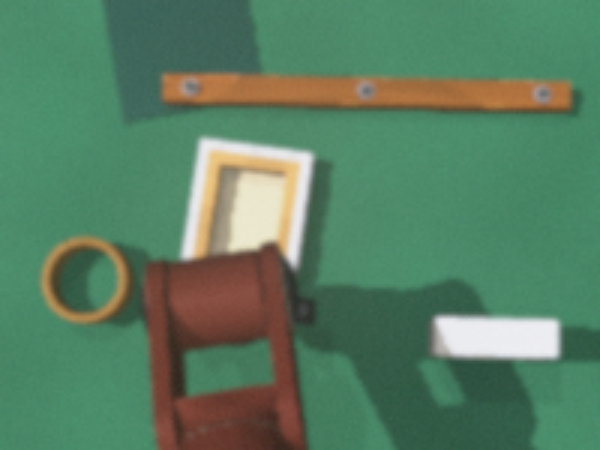

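Angle is now 82.7° against the fence's 89.1°, and the canvas's right corner overlaps the right finger by only a few mm. I'll re-centre the pusher and continue.

move_arm(
  increments=[10, 0, 0, 0, 1, 0, 9, 0, 0, 1, -5, 0, 0, 0, 1, -5, 0, 0, 0, 1, -4, 0, 0, 0, 1, -4, 0, 0, 0, 1, -4, 0, 0, 0, 1, 0, 0, 0, 0, 1],
)

```text
time: 6.78
tool_pos: [0.5309, 0.1727, 0.0025]
tool_rot: [0.0, 0.008, 1.0, 0.0]
contact_force: [1.0, -0.1, 0.7]
gripper_width: 0.998
grasp_force: 0.0
```

```bash
python3 -c "
from h import *
look('c6')" | grep -v brown
```

```text
white [ 496. -101.] [129.   43.9] 89.94 [[473.70001220703125, -165.60000610351562], [517.5999755859375, -165.6999969482422], [517.7000122070312, -36.70000076293945], [473.79998779296875, -36.599998474121094]]
white [639. 165.] [63.4 77.8] 85.13 [[597.0999755859375, 136.5], [674.5999755859375, 129.89999389648438], [680.0, 193.0], [602.5, 199.60000610351562]]
white [640. 168.] [126.1 142.4] 84.77 [[562.9000244140625, 111.9000015258789], [704.7000122070312, 98.9000015258789], [716.2000122070312, 224.5], [574.4000244140625, 237.5]]
[0.5306 0.1728 0.0024] [0.    0.008 1.    0.   ] [-0.5  0.7 -0.3]
```

move_arm(
  increments=[-4, 0, 0, 0, 1, -4, 0, 0, 0, 1, -4, 0, 0, 0, 1, 0, 0, 0, 0, 1],
)

```text
time: 7.17
tool_pos: [0.5427, 0.1726, 0.0024]
tool_rot: [0.001, 0.008, 1.0, 0.0]
contact_force: [0.6, 0.5, -0.2]
gripper_width: 1.002
grasp_force: 0.0
```

```bash
python3 -c "
from h import *
look('c7')" | grep -v brown
```

```text
white [ 496. -101.] [129.   43.7] 89.3 [[473.20001220703125, -165.1999969482422], [516.9000244140625, -165.6999969482422], [518.5, -36.70000076293945], [474.70001220703125, -36.20000076293945]]
white [650. 169.] [71.1 60.8] 0.83 [[613.9000244140625, 198.89999389648438], [614.7000122070312, 138.1999969482422], [685.7999877929688, 139.1999969482422], [684.9000244140625, 200.0]]
white [650. 172.] [125.8 142. ] 87.53 [[575.9000244140625, 112.4000015258789], [717.7999877929688, 106.30000305175781], [723.2000122070312, 232.0], [581.4000244140625, 238.10000610351562]]
[0.5425 0.1727 0.0025] [0.001 0.008 1.    0.   ] [-0.2  0.6  0.6]
```

View pics/c7.png

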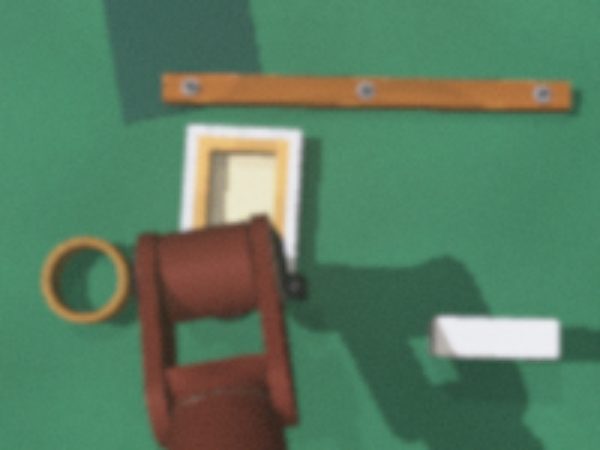

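Nearly square (87.6° against 89.1°), with about 23 mm of gap left. Continue slowly.

move_arm(
  increments=[-4, 0, 0, 0, 1, -4, 0, 0, 0, 1, -4, 0, 0, 0, 1, -3, 0, 0, 0, 1, 0, 0, 0, 0, 1],
)

```text
time: 7.63
tool_pos: [0.5576, 0.1725, 0.0024]
tool_rot: [0.001, 0.008, 1.0, 0.0]
contact_force: [-0.5, -0.8, -0.8]
gripper_width: 0.999
grasp_force: 0.0
```

```bash
python3 -c "
from h import *
look('c8')" | grep -v brown
```

```text
white [ 496. -101.] [129.9  43.2] 87.38 [[471.79998779296875, -164.89999389648438], [514.9000244140625, -166.89999389648438], [520.9000244140625, -37.099998474121094], [477.79998779296875, -35.099998474121094]]
white [666. 169.] [64.9 61. ] 0.83 [[633.0999755859375, 199.39999389648438], [634.0, 138.5], [698.7999877929688, 139.39999389648438], [697.9000244140625, 200.39999389648438]]
white [664. 174.] [126. 141.] 88.97 [[592.0999755859375, 112.69999694824219], [733.0, 110.19999694824219], [735.2999877929688, 236.1999969482422], [594.4000244140625, 238.6999969482422]]
[0.5575 0.1725 0.0025] [0.001 0.008 1.    0.   ] [ 0.7 -0.4  0.2]
```

move_arm(
  increments=[-3, 0, 0, 0, 1, -3, 0, 0, 0, 1, -2, 0, 0, 0, 1, -2, 0, 0, 0, 1, -1, 0, 0, 0, 1, 0, 0, 0, 0, 1],
)

```text
time: 8.18
tool_pos: [0.5681, 0.1722, 0.0023]
tool_rot: [0.0, 0.008, 1.0, 0.0]
contact_force: [-0.3, -0.4, -0.3]
gripper_width: 1.0
grasp_force: 0.2
```

move_arm(
  increments=[-1, 0, 0, 0, 1, -1, 0, 0, 0, 1, 0, 0, 0, 0, 1],
)

```text
time: 8.43
tool_pos: [0.5699, 0.1722, 0.0023]
tool_rot: [0.0, 0.008, 1.0, 0.0]
contact_force: [-0.4, 0.1, -0.3]
gripper_width: 1.001
grasp_force: 0.5
```

move_arm(
  increments=[-1, 0, 0, 0, 1, -1, 0, 0, 0, 1, 0, 0, 0, 0, 1],
)

```text
time: 8.68
tool_pos: [0.572, 0.1722, 0.0023]
tool_rot: [0.0, 0.008, 1.0, 0.0]
contact_force: [-1.5, 0.1, -0.1]
gripper_width: 0.999
grasp_force: 0.4
```

```bash
python3 -c "
from h import *
look('c9')" | grep -v brown
```

```text
white [ 496. -101.] [129.   43.7] 89.3 [[473.20001220703125, -165.1999969482422], [517.0, -165.6999969482422], [518.5, -36.70000076293945], [474.79998779296875, -36.20000076293945]]
white [684. 170.] [61.8 61. ] 0.83 [[652.2999877929688, 199.6999969482422], [653.2000122070312, 138.6999969482422], [715.0, 139.60000610351562], [714.2000122070312, 200.60000610351562]]
white [678. 174.] [125.9 137.7] 88.86 [[608.0, 112.5999984741211], [745.5999755859375, 109.9000015258789], [748.0999755859375, 235.6999969482422], [610.5, 238.5]]
[0.572  0.1721 0.0023] [0.    0.008 1.    0.   ] [-0.9 -0.1 -0.1]
```

move_arm(
  increments=[-1, 0, 0, 0, 1, -1, 0, 0, 0, 1, 0, 0, 0, 0, 1],
)

```text
time: 8.98
tool_pos: [0.574, 0.1721, 0.0023]
tool_rot: [0.0, 0.008, 1.0, 0.0]
contact_force: [-0.8, 0.1, -0.2]
gripper_width: 1.002
grasp_force: 0.4
```

move_arm(
  increments=[-1, 0, 0, 0, 1, 0, 0, 0, 0, 1],
)

```text
time: 9.15
tool_pos: [0.5744, 0.1721, 0.0023]
tool_rot: [-0.001, 0.008, 1.0, -0.0]
contact_force: [-2.6, 0.8, 3.1]
gripper_width: 1.001
grasp_force: 1.8
```

move_arm(
  increments=[-1, 0, 0, 0, 1, 0, 0, 0, 0, 1],
)

```text
time: 9.32
tool_pos: [0.5743, 0.1721, 0.0023]
tool_rot: [-0.002, 0.008, 1.0, -0.0]
contact_force: [-8.0, 0.6, 5.8]
gripper_width: 0.997
grasp_force: 3.9
```

move_arm(
  increments=[-1, 0, 0, 0, 1, 0, 0, 0, 0, 1, 0, 0, 0, 0, 1],
)

```text
time: 9.57
tool_pos: [0.5743, 0.1721, 0.0021]
tool_rot: [-0.003, 0.008, 1.0, -0.0]
contact_force: [-11.4, -0.9, 8.7]
gripper_width: 1.004
grasp_force: 5.7
```

```bash
python3 -c "
from h import *
look('c10')"
```

```text
white [ 496. -101.] [129.   43.8] 89.3 [[473.20001220703125, -165.1999969482422], [517.0, -165.6999969482422], [518.5, -36.70000076293945], [474.70001220703125, -36.20000076293945]]
white [687. 170.] [61.6 61. ] 0.84 [[655.7000122070312, 199.6999969482422], [656.5999755859375, 138.8000030517578], [718.0999755859375, 139.6999969482422], [717.2000122070312, 200.60000610351562]]
white [689. 174.] [125.9 153. ] 88.73 [[611.2000122070312, 112.80000305175781], [764.0999755859375, 109.4000015258789], [766.9000244140625, 235.1999969482422], [614.0, 238.60000610351562]]
brown [553. 333.] [83.2 90.4] 0.46 [[511.20001220703125, 378.1000061035156], [511.8999938964844, 287.70001220703125], [595.2000122070312, 288.3999938964844], [594.4000244140625, 378.70001220703125]]
brown [554. 198.] [357.7 157.4] 3.59 [[370.70001220703125, 265.79998779296875], [380.6000061035156, 108.69999694824219], [737.5999755859375, 131.0], [727.7000122070312, 288.20001220703125]]
brown [758.  23.] [406.   32.5] 89.07 [[738.0999755859375, -179.60000610351562], [770.5999755859375, -180.1999969482422], [777.2000122070312, 225.8000030517578], [744.7000122070312, 226.3000030517578]]
[0.5743 0.1721 0.0021] [-0.003  0.008  1.    -0.   ] [-11.4  -0.1   9. ]
```

Firm contact: 11 N and no further travel. Back off and inspect.

move_arm(
  increments=[3, 0, 0, 0, 1, 10, 0, 0, 0, 1, 20, 0, 0, 0, 1, 30, 0, 0, 0, 1, 30, 0, 0, 0, 1, 20, 0, -30, 0, 1, 0, 0, -30, 0, 1, 0, 0, 0, 0, 1],
)

```text
time: 10.28
tool_pos: [0.4665, 0.1749, 0.0678]
tool_rot: [0.005, 0.008, 1.0, 0.001]
contact_force: [1.0, 0.0, 2.1]
gripper_width: 0.999
grasp_force: 0.0
```

```bash
python3 - <<'E'
from h import *
look('c11')
t=manip.grab_frame("top");s=manip.grab_frame("side")
a=cv2.resize(t["image"][110:240,150:280],None,fx=3,fy=3);b=cv2.resize(s["image"][130:260,200:335],None,fx=3,fy=3)
cv2.imwrite("pics/c12.png",np.hstack([a,b]))
E
```

```text
white [496. -99.] [132.2  43.7] 89.3 [[473.20001220703125, -165.1999969482422], [516.9000244140625, -165.6999969482422], [518.5, -33.599998474121094], [474.79998779296875, -33.0]]
white [675. 174.] [126.4 181.8] 89.08 [[583.0999755859375, 112.0999984741211], [764.7999877929688, 109.19999694824219], [766.9000244140625, 235.5], [585.0999755859375, 238.5]]
brown [439. 218.] [153.4 155.2] 11.19 [[348.79998779296875, 278.8999938964844], [378.8999938964844, 126.69999694824219], [529.4000244140625, 156.39999389648438], [499.29998779296875, 308.6000061035156]]
brown [555. 333.] [86.8 90.1] 1.57 [[510.0, 377.0], [512.5, 287.0], [599.2000122070312, 289.3999938964844], [596.7000122070312, 379.3999938964844]]
brown [668. 174.] [ 90.  130.2] 89.07 [[602.4000244140625, 130.0], [732.5999755859375, 127.9000015258789], [734.0999755859375, 217.89999389648438], [603.7999877929688, 220.0]]
brown [758.  23.] [406.   32.3] 89.05 [[738.2000122070312, -179.60000610351562], [770.5, -180.1999969482422], [777.2999877929688, 225.8000030517578], [744.9000244140625, 226.3000030517578]]
[0.4663 0.1746 0.0661] [0.005 0.008 1.    0.001] [ 0.  -0.5 -0.5]
```

View pics/c12.png

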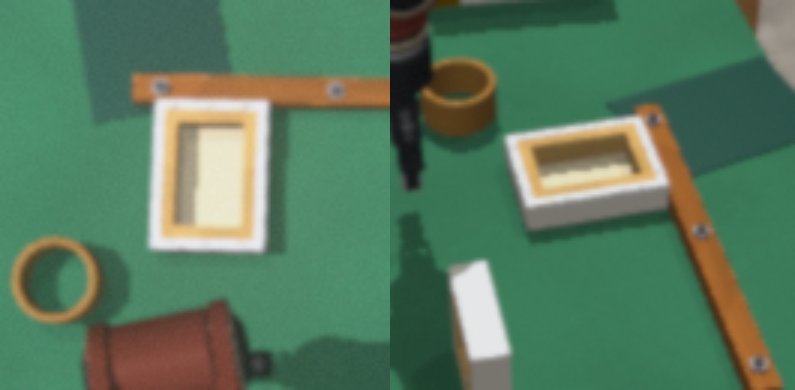

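Both views show the canvas flat and flush with the fence, no gap, at the same angle (89.1°). The left corner is inside the fence's end and the short canvas is still standing.

```bash
python3 -c "
from plant import manip
print(manip.job_done())"
```

```text
the job is handed in; nothing more can be done
None
```

I tipped the tall canvas onto its white face and pushed it until its top edge lay flush along the fence, leaving the other items alone; the job is handed in, and no verdict was shown.

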